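# Slide the grey pot into the V guide of the gauge stand

### The arm

A 6-joint arm with a two-finger parallel gripper is mounted at the origin on the work surface. World frame = base frame: x ahead of the robot, y to its left, z up, the work surface at z = 0. Lengths are in m, angles in degrees, forces in N, time in s.
With the tool pointing down it reaches from about 0.4 to 0.825 m from the base axis. Payload 7 kg.
Tool frame: the origin (TCP) lies at the very end of the fingers, on their centre line; the grasp point (between the pads) lies 19 mm behind it (grasp_offset is the x of the grasp point in the tool frame, in m); x points along the fingers, y is the direction in which the jaws open and shut, and the axes are right-handed (so a half turn about x gives the same grasp; the last joint's range is limited). The gripper opens to 88 mm and grips with 3 to 60 N. Pads are 19 mm wide; open, the fingers measure 130 mm over their backs; the gripper's body (78 mm by 193 mm) begins 47 mm behind the grasp point.
Start: joints at [92.481, 20.546, 0.682, 0, -70.136, -16.507], TCP at [0.164, 0.655, 0.205] pointing down, gripper open.
Joint ranges: [-176.03, 176.03], [-82.01, 121.73], [-58.28, 71.71], [-173.87, 95.51], [-174.79, -0.11], [-173.66, 173.66]. Speed limits (degrees/s): [136.94, 136.94, 172.46, 180, 180, 180].

### API

Orientations are given as [roll, pitch, yaw] about the fixed x, y, z axes, in that order (R = Rz(yaw) Ry(pitch) Rx(roll)).
In Python, from plant import get_obs, snapshot, close_job, grasp_offset gives the robot as it stands.
- The arm moves only by the tool carry_out, never from a script. Its argument "series" is a list that holds one entry, the list of rows, each a list of 6 numbers: the shift along the tool's x, y, z in mm, then the turn, a rotation vector about the tool's x, y, z in degrees. A call has 1 to 10 rows; each row is the pose to reach, as a shift and turn from the pose commanded when the call began, along the tool's axes at that moment; what a row does not reach only later rows make up. A row lasts 1/8 s, in which the tool goes at most 62.5 mm and 10.7 degrees, less where a joint would pass 70% of its speed; a pose out of reach is approached as far as the arm can. A call with a gripper value outside its range is refused whole. "hand" is the gripper's target within -1 to 1 (shut at 1, half-way at 0, fully open at -1), set as the call begins (left out, the last holds). The fingers move at their own pace and stop on an object; the grip force is fixed at half the most. Time passes only in rows, so rows that repeat a pose let the fingers close. It gives the time, the measured TCP pose, the force and the opening at its end, in the units of the state.
- get_obs(): the state, without advancing time (a new reading comes with each control period).
- snapshot(name): name is "scene" or "side" or "wrist"; returns a dict with "color" (400x640x3 uint8, red, green, blue), "fx", "fy", "cx", "cy" (pixels), "eye" and "attitude" of the camera in the world. Camera axes: x right, y down, z forward; pixel columns grow to the right and rows downward; lengths in m; the calibration is good to about 2 mm. A picture is of the moment at which its call begins. There is no depth.
- close_job(): hands the job in, once; it reports no verdict.
The state is a dict: "clock": time; "joint_pos": joint angles; "qvel": joint speeds; "tau": joint torques, N m; "tool_pos": TCP position; "orientation": TCP orientation; "force": force on the tool from outside, world axes, zero at the start; "moment": the same for the moment, N m; "opening": finger opening in m.
Only numpy, scipy, OpenCV 4.12 (cv2) and the standard library are available. Lean on these libraries where they do the work, as an engineer would, in place of code of your own. Each camera call takes 0.05 s, during which the arm holds its last target.

### The job

On the potter's bench, push the grey pot along the bench into the wooden V guide of the gauge stand until its foot rests against both rails, so that it sits centred for checking. Keep it standing upright on the bench all the way (do not lift it), and leave the terracotta pot and the white cup where they are.

Things in the scene. Friction and masses are not known exactly. Their poses are not given: they have to be found in the camera images.
- grey_pot: Loose matt grey clay pot, 0.25 to 0.5 kg, 70 mm high, open top. Foot: straight round band 90 mm in diameter, 22 mm high; above it a 70 mm waist, then an 80 mm rim. Origin: centre of the underside, z up. Stands 14-20 cm before its seat, 8-14 cm left or right of the guide's middle line; the straight way to the seat is clear. Slides; push low on the foot so it does not tip.
- guide: Fixed V guide: two light wooden rails 30 mm high, 18 thick, inner faces 110 long, each 45 deg to the middle line. Origin: on the bench, where the foot's centre lies when touching both rails; +x: from the mouth into the V, within 15 deg of world +x. Inner faces meet at x = 64 mm, end at x = -14, y = +-78. Behind: steel block; at x = 106 a thin post with brass dial, 104 high.
- red_pot: Terracotta-coloured bystander pot of the same form and size as the grey pot, loose, on the other side of the guide's middle line. Origin: centre of its underside. Leave it alone.
- white_pot: White cup, a bystander, loose, 80 mm in diameter and 85 mm high, standing left of the guide (+y side). Origin: centre of its underside. Leave it alone.
There are look-alikes about, which are no part of the job. What is shaped like the grey_pot but blue, green or pink is not meant.

How it is judged:
By the outcome, as a careful person would: the job done as asked, in the order asked, and still so for the second after the job is handed in, with the robot touching nothing.
It also fails if it takes over 38 s, if anything falls off the work surface, if the arm or the gripper's body presses on something with over 40 N, if the wrist force passes 120 N, or if a joint passes its speed limit or range.

## Working session

There is one attempt and no reset: what is moved stays moved. The work goes in short steps, Python scripts to look and compute and a tool call to move; the robot and the scene stay as the last step left them, time stands still between calls to the robot, and variables do not carry over. Pictures are saved under pics/ and viewed, and the job is handed in when it is done.

Besides the shell and the picture viewer there is one more tool, called after "Request:" as a command line: name --argument value ..., lists and objects as JSON in quotes. carry_out: Moves the arm, as the interface text tells. Its arguments: {"type":"object","properties":{"series":{"type":"array","items":{"type":"array","items":{"type":"array","items":{"type":"number"}}}},"hand":{"type":"number"}},"required":["series"]}

```bash
ls; mkdir -p pics; python3 - <<'E'
from plant import *
import cv2,json
print(get_obs(),grasp_offset)
for n in("scene","side"):
    s=snapshot(n);cv2.imwrite(f"pics/{n}0.png",s["color"][:,:,::-1]);print({k:v for k,v in s.items() if k!="color"})
E
```

```text
pics
{'clock': 0.0, 'joint_pos': array([ 9.24814632e+01,  2.05933496e+01,  6.34196146e-01, -2.26195946e-02,
       -7.01356779e+01, -1.65077395e+01]), 'qvel': array([-0.03571166, -0.11231063,  0.02774876, -0.02051914, -0.00292984,
       -0.09839204]), 'tau': array([ 3.23603099e-04, -5.82720530e+01,  2.93052185e+01,  6.99720025e+00,
        7.01768513e-03, -1.64316734e-04]), 'tool_pos': array([0.16347345, 0.65436042, 0.20359646]), 'orientation': array([  93.87128194,   89.90281322, -100.16269797]), 'force': array([ 0.94677413, -0.67117596, -0.6749585 ]), 'moment': array([0.00738867, 0.03860856, 0.04228683]), 'opening': 0.08765435847385454} -0.0188
{'fx': 391.14709539528286, 'fy': 391.14709539528286, 'cx': 320.01922515548625, 'cy': 195.42942257528074, 'eye': array([1.08994149, 0.10231526, 0.74522714]), 'attitude': array([-144.12067792,    0.29322174,   94.42933446])}
{'fx': 423.1359800525467, 'fy': 423.1359800525467, 'cx': 321.5697925571983, 'cy': 191.96782915019958, 'eye': array([ 0.29246438, -0.48532438,  0.64986688]), 'attitude': array([-134.95674844,   -1.06609283,  -26.59217605])}
```

View pics/scene0.png

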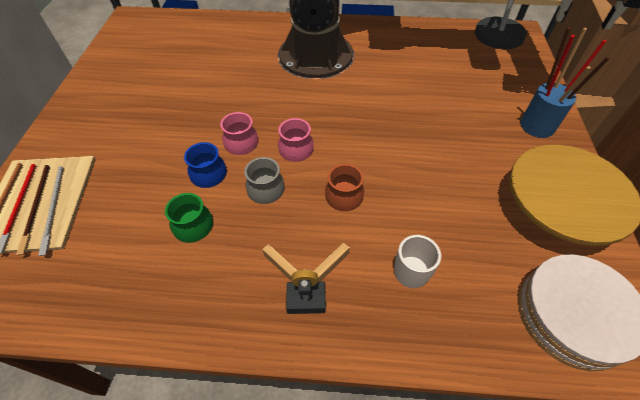

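View pics/side0.png

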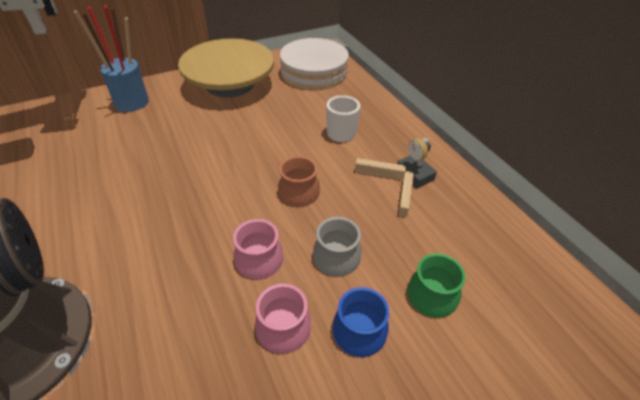

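```bash
cat > h.py <<'E'
import numpy as np,cv2
from scipy.spatial.transform import Rotation as Ro
def proj(s,P):
    R=Ro.from_euler('xyz',s["attitude"],degrees=True).as_matrix()
    p=(np.asarray(P,float)-s["eye"])@R
    return np.c_[s["fx"]*p[:,0]/p[:,2]+s["cx"],s["fy"]*p[:,1]/p[:,2]+s["cy"]]
def back(s,uv,z):
    R=Ro.from_euler('xyz',s["attitude"],degrees=True).as_matrix()
    d=R@np.array([(uv[0]-s["cx"])/s["fx"],(uv[1]-s["cy"])/s["fy"],1])
    return s["eye"]+d*(z-s["eye"][2])/d[2]
T=np.linspace(0,2*np.pi,72)
def ring(x,y,z,r): return np.c_[x+r*np.cos(T),y+r*np.sin(T),0*T+z]
POT=[(0,.045),(.022,.045),(.07,.040)]
def potpts(x,y,prof=POT): return np.vstack([ring(x,y,z,r) for z,r in prof])
def crop(s,c,w,h,k,name,draw=[]):
    im=cv2.resize(np.ascontiguousarray(s["color"][:,:,::-1]),None,fx=k,fy=k,interpolation=cv2.INTER_CUBIC)
    for P,col in draw:
        for u,v in proj(s,P): cv2.circle(im,(int(round((u+.5)*k-.5)),int(round((v+.5)*k-.5))),1,col,-1)
    x,y=int((c[0]-w/2)*k),int((c[1]-h/2)*k); x=max(x,0);y=max(y,0)
    cv2.imwrite(name,im[y:y+int(h*k),x:x+int(w*k)]);print(name,'origin',x/k,y/k,'k',k)
E
python3 - <<'E'
from h import *
from plant import *
a=snapshot("scene");b=snapshot("side")
print(proj(a,[[0,0,0]]),proj(b,[[0,0,0]]))
crop(a,(305,270),110,90,7,"pics/g0.png");crop(b,(400,180),110,90,7,"pics/g1.png")
for uv in [(265,190)]:print(back(a,uv,.01))
print(back(b,(338,262),.01))
E
```

```text
[[315.61593152  54.07086242]] [[ 10.34762514 343.74767237]]
pics/g0.png origin 250.0 225.0 k 7
pics/g1.png origin 345.0 135.0 k 7
[ 0.55382213 -0.07242382  0.01      ]
[ 0.53574113 -0.09341374  0.01      ]
```

View pics/g0.png

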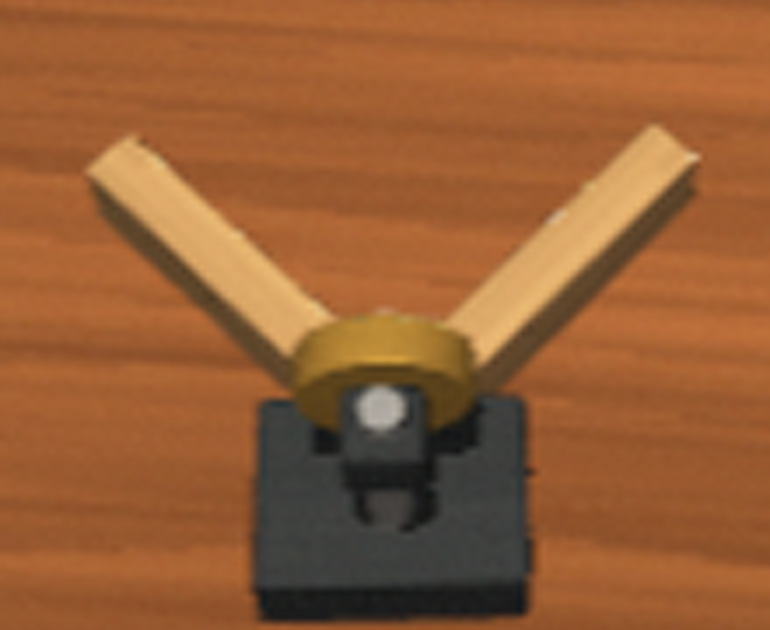

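View pics/g1.png

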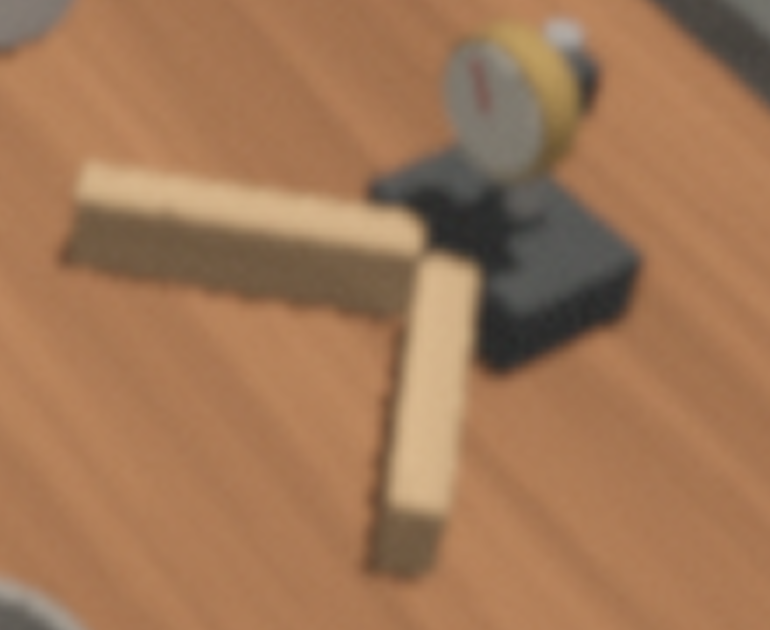

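```bash
cat > fit.py <<'E'
from h import *
from plant import *
from scipy.optimize import least_squares,minimize
a=snapshot("scene");b=snapshot("side")
C=np.array([[-14,-78,30],[-1.3,-90.7,30],[-14,78,30],[-1.3,90.7,30]])/1e3
A=(np.array([(133,137),(90,172),(655,125),(697,158)])+.5)/7-.5+[250,225]
B=(np.array([(385,505),(443,517),(80,207),(90,162)])+.5)/7-.5+[345,135]
def W(p):
    c,s=np.cos(p[2]),np.sin(p[2]); return C@np.array([[c,s,0],[-s,c,0],[0,0,1]])+[p[0],p[1],0]
f=lambda p,w:np.r_[w[0]*(proj(a,W(p))-A).ravel(),w[1]*(proj(b,W(p))-B).ravel()]
for w in((1,1),(1,0),(0,1)):
    r=least_squares(f,[.75,0,0],args=(w,));print("guide",w,r.x[:2]*1e3,np.degrees(r.x[2]),np.abs(r.fun).max())
def pot(name,seed,lo,prof=POT,ims=((a,0),(b,1))):
    out=[]
    for s,i in ims:
        hsv=cv2.cvtColor(s["color"],cv2.COLOR_RGB2HSV); m=cv2.inRange(hsv,*lo)
        m=cv2.morphologyEx(m,cv2.MORPH_CLOSE,np.ones((5,5),np.uint8))
        n,l,st,ce=cv2.connectedComponentsWithStats(m)
        u,v=proj(s,[[*seed,.03]])[0]
        k=min((j for j in range(1,n) if st[j,4]>200),key=lambda j:np.hypot(*(ce[j]-[u,v])))
        pts=np.argwhere(l==k)[:,::-1].astype(np.int32)
        H=cv2.convexHull(pts)[:,0]; 
        M=np.zeros((1600,2560),np.uint8);cv2.fillConvexPoly(M,((H+.5)*4).astype(np.int32),1)
        print(name,"bbox",st[k])
        def cost(p):
            Q=np.zeros_like(M);h=cv2.convexHull(((proj(s,potpts(*p,prof))+.5)*4).astype(np.float32))[:,0]
            cv2.fillConvexPoly(Q,(h*16).astype(np.int32),1,shift=4)
            return -(Q&M).sum()/(Q|M).sum()
        r=minimize(cost,seed,method='Nelder-Mead',options=dict(initial_simplex=np.array(seed)+[[0,0],[.02,0],[0,.02]]))
        print(name,i,r.x*1e3,"iou",-r.fun); out.append(r.x)
    return out
E
python3 - <<'E'
from fit import *
o=pot("grey",(.54,-.085),((0,0,30),(179,60,220)))
r=pot("red",(.54,.06),((0,150,20),(9,255,190)))
w=pot("white",(.7,.18),((0,0,90),(179,70,255)),[(0,.04),(.085,.04)])
m=np.mean(o,0);
crop(a,(250,190),180,120,4,"pics/p0.png",[(potpts(*m),(0,255,255))]);crop(b,(340,250),180,120,4,"pics/p1.png",[(potpts(*m),(0,255,255))])
for k,q in dict(blueA=(205,175),greenA=(190,226),pinkA=(296,150),pink2=(240,143)).items(): print(k,back(a,q,.02))
E
```

```text
guide (1, 1) [711.48789592  39.15062409] 5.068964231532225 1.6754927562936643
guide (1, 0) [711.83848659  40.20087446] 5.737841968941377 0.7972733050825127
guide (0, 1) [710.6905287   37.38619347] 4.420284269007315 1.2761977924602377
grey bbox [ 245  157   39   46 1414]
grey 0 [ 620. -140.] iou -0.0
grey bbox [ 313  217   48   59 2305]
grey 1 [ 615. -145.] iou -0.0
red bbox [ 326  164   38   47 1469]
red 0 [570.  20.] iou -0.0
red bbox [ 86   4  37  57 667]
red 1 [540.  60.] iou -0.0
white bbox [ 395  235   46   53 1860]
white 0 [700. 180.] iou -0.0
white bbox [ 326   95   35   47 1339]
white 1 [750. 140.] iou -0.0
pics/p0.png origin 160.0 130.0 k 4
pics/p1.png origin 250.0 190.0 k 4
blueA [ 0.52746558 -0.21986686  0.02      ]
greenA [ 0.66959681 -0.21698435  0.02      ]
pinkA [ 0.4319138  -0.01258977  0.02      ]
pink2 [ 0.41842858 -0.15709493  0.02      ]fit.py:28: RuntimeWarning: overflow encountered in scalar negative
  return -(Q&M).sum()/(Q|M).sum()
```

```bash
sed -i 's|return -(Q&M).sum()/(Q|M).sum()|XX|; s|-(Q&M).sum()|-float((Q\&M).sum())|' fit.py
python3 - <<'E'
from fit import *
o=pot("grey",(.54,-.085),((0,0,30),(179,60,220)))
r=pot("red",(.56,.06),((0,150,20),(9,255,190)),ims=((a,0),))
w=pot("white",(.7,.18),((0,0,90),(179,70,255)),[(0,.04),(.085,.04)])
m=np.mean(o,0);
crop(a,(250,190),180,120,4,"pics/p0.png",[(potpts(*m),(0,255,255))]);crop(b,(340,250),180,120,4,"pics/p1.png",[(potpts(*m),(0,255,255))])
g=np.array([.7115,.0391]);d=g-m;print("to seat",d,np.hypot(*d),np.degrees(np.arctan2(d[1],d[0])))
E
```

```text
guide (1, 1) [711.48789592  39.15062409] 5.068964231532225 1.6754927562936643
guide (1, 0) [711.83848659  40.20087446] 5.737841968941377 0.7972733050825127
guide (0, 1) [710.6905287   37.38619347] 4.420284269007315 1.2761977924602377
grey bbox [ 245  157   39   46 1415]
grey 0 [ 620. -140.] iou -0.0
grey bbox [ 313  217   48   59 2300]
grey 1 [ 615. -145.] iou -0.0
red bbox [ 326  164   38   47 1469]
red 0 [590.  20.] iou -0.0
white bbox [ 395  235   46   53 1862]
white 0 [700. 180.] iou -0.0
white bbox [ 326   95   35   47 1338]
white 1 [750. 140.] iou -0.0
pics/p0.png origin 160.0 130.0 k 4
pics/p1.png origin 250.0 190.0 k 4
to seat [0.094  0.1816] 0.20448608754631692 62.63296054555498sed: -e expression #1, char 35: unknown option to 's'
fit.py:28: RuntimeWarning: overflow encountered in scalar negative
  return -(Q&M).sum()/(Q|M).sum()
```

```bash
python3 - <<'E'
import cv2,numpy as np
a=cv2.imread("pics/p0.png");b=cv2.imread("pics/p1.png");cv2.imwrite("pics/p01.png",cv2.resize(np.vstack([a,b]),None,fx=.62,fy=.62))
E
```

```text
(no output)
```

View pics/p01.png

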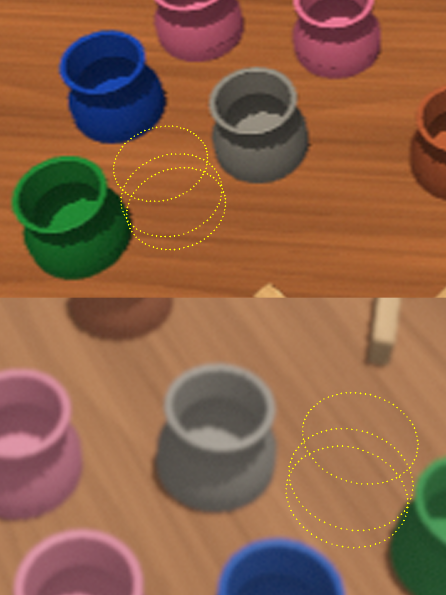

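```bash
sed -i 's/-(Q&M).sum()/-float((Q\&M).sum())/' fit.py
python3 - <<'E'
from fit import *
o=pot("grey",(.54,-.085),((0,0,30),(179,60,220)))
r=pot("red",(.56,.06),((0,150,20),(9,255,190)),ims=((a,0),))
w=pot("white",(.7,.18),((0,0,90),(179,70,255)),[(0,.04),(.085,.04)])
pot("blue",(.52,-.21),((105,100,20),(130,255,255)))
pot("green",(.66,-.21),((50,100,20),(80,255,255)))
pot("pink1",(.42,-.01),((160,60,20),(178,255,255)))
pot("pink2",(.41,-.15),((160,60,20),(178,255,255)))
m=np.mean(o,0);
crop(a,(250,190),180,120,2.5,"pics/p0.png",[(potpts(*m),(0,255,255))]);crop(b,(340,250),180,120,2.5,"pics/p1.png",[(potpts(*m),(0,255,255))])
x=cv2.imread("pics/p0.png");y=cv2.imread("pics/p1.png");cv2.imwrite("pics/p02.png",np.vstack([x,y]))
g=np.array([.7115,.0391]);d=g-m;print("to seat",d,np.hypot(*d),np.degrees(np.arctan2(d[1],d[0])))
E
```

```text
guide (1, 1) [711.48789592  39.15062409] 5.068964231532225 1.6754927562936643
guide (1, 0) [711.83848659  40.20087446] 5.737841968941377 0.7972733050825127
guide (0, 1) [710.6905287   37.38619347] 4.420284269007315 1.2761977924602377
grey bbox [ 245  157   39   46 1416]
grey 0 [539.22833443 -75.3736639 ] iou 0.8982295603739805
grey bbox [ 313  217   48   59 2299]
grey 1 [544.4159317  -72.78619766] iou 0.921366920915295
red bbox [ 326  164   38   47 1465]
red 0 [545.81750393 111.77393913] iou 0.9129515004309332
white bbox [ 395  235   46   53 1860]
white 0 [726.39592141 261.00155026] iou 0.8808695652173913
white bbox [ 326   95   35   47 1339]
white 1 [736.50295949 262.47219566] iou 0.9265995028130315
blue bbox [ 184  142   42   46 1417]
blue 0 [ 503.14840833 -223.90162196] iou 0.9276775556639038
blue bbox [ 333  288   56   69 3031]
blue 1 [ 506.92019135 -220.17447278] iou 0.9067639282164757
green bbox [ 165  193   48   49 1728]
green 0 [ 652.03606148 -221.26952207] iou 0.9239556463770058
green bbox [ 408  254   57   63 2701]
green 1 [ 657.26727247 -218.14989567] iou 0.902795134549696
pink1 bbox [ 278  118   35   43 1236]
pink1 0 [405.47540188 -18.12537193] iou 0.9142764768370976
pink1 bbox [ 233  220   50   59 2363]
pink1 1 [410.25548729 -14.129433  ] iou 0.9214303089272683
pink2 bbox [ 220  112   38   43 1229]
pink2 0 [ 393.47094211 -164.7423891 ] iou 0.9210195823061538
pink2 bbox [ 256  284   54   69 3094]
pink2 1 [ 397.14925575 -160.40298496] iou 0.9276940204162499
pics/p0.png origin 160.0 130.0 k 2.5
pics/p1.png origin 250.0 190.0 k 2.5
to seat [0.16967787 0.11317993] 0.2039614553285733 33.70440784058528
```

View pics/p02.png

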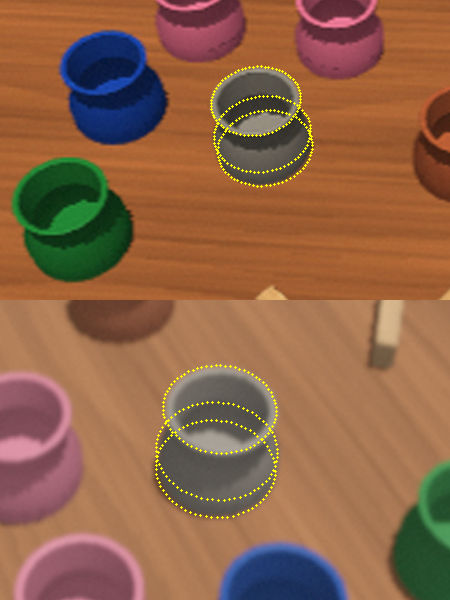

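```bash
cat >> h.py <<'E'
def Rdown(phi):  # tool x down, tool z along heading phi (deg) or opposite if flip
    p=np.radians(phi); z=np.array([np.cos(p),np.sin(p),0]); x=np.array([0,0,-1.]); return np.c_[x,np.cross(z,x),z]
def rel(p0,R0,p,R): return np.r_[R0.T@(np.array(p)-p0)*1e3, Ro.from_matrix(R0.T@R).as_rotvec(degrees=True)].round(1)
def cur(o): return o["tool_pos"],Ro.from_euler('xyz',o["orientation"],degrees=True).as_matrix()
E
python3 - <<'E'
from h import *
from plant import *
o=get_obs();p,R=cur(o);print(R.round(3),o["joint_pos"].round(1),np.degrees(np.arctan2(R[1,2],R[0,2])))
a=snapshot("scene")
print(back(a,(540,132),0),back(a,(575,210),0.03))
for ph in(33.7,213.7): print(rel(p,R,(.48,-.116,.205),Rdown(ph)))
s=snapshot("wrist");cv2.imwrite("pics/w0.png",s["color"][:,:,::-1])
E
```

```text
[[-0.    -0.242 -0.97 ]
 [-0.    -0.97   0.242]
 [-1.     0.     0.   ]] [ 92.5  20.5   0.7  -0.  -70.1 -16.5] 165.9723521816956
[0.30278851 0.62293178 0.        ] [0.57261813 0.61835007 0.03      ]
[-4.000e-01  6.711e+02 -4.938e+02  1.323e+02 -0.000e+00 -0.000e+00]
[-4.000e-01  6.711e+02 -4.938e+02 -4.770e+01  0.000e+00 -0.000e+00]
```

View pics/w0.png

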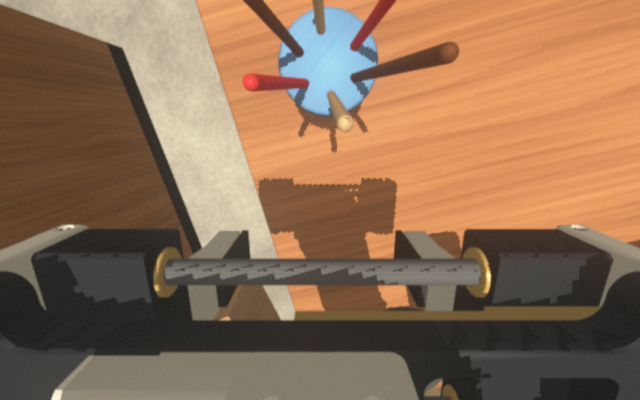

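```bash
python3 - <<'E'
from h import *
from plant import *
p,R=cur(get_obs())
for w in [(.16,.60,.22,158),(.155,.545,.23,150),(.15,.49,.23,140),(.2,.455,.23,130),(.245,.415,.23,120),(.29,.37,.23,110),(.335,.33,.23,100),(.375,.285,.23,90),(.405,.23,.23,80),(.425,.17,.23,70)]:
    print(rel(p,R,w[:3],Rdown(w[3])).round().tolist())
E
```

```text
[-15.0, 54.0, -10.0, 8.0, 0.0, 0.0]
[-25.0, 109.0, -18.0, 16.0, 0.0, 0.0]
[-25.0, 163.0, -27.0, 26.0, 0.0, 0.0]
[-25.0, 185.0, -84.0, 36.0, 0.0, 0.0]
[-25.0, 213.0, -137.0, 46.0, 0.0, 0.0]
[-25.0, 246.0, -192.0, 56.0, 0.0, 0.0]
[-25.0, 274.0, -245.0, 66.0, 0.0, 0.0]
[-25.0, 308.0, -295.0, 76.0, 0.0, 0.0]
[-25.0, 354.0, -337.0, 86.0, 0.0, 0.0]
[-25.0, 407.0, -371.0, 96.0, 0.0, 0.0]
```

Request:
carry_out --series '[[[-15,54,-10,8,0,0],[-25,109,-18,16,0,0],[-25,163,-27,26,0,0],[-25,185,-84,36,0,0],[-25,213,-137,46,0,0],[-25,246,-192,56,0,0],[-25,274,-245,66,0,0],[-25,308,-295,76,0,0],[-25,354,-337,86,0,0],[-25,407,-371,96,0,0]]]' --hand 0.2

```text
clock: 1.85
tool_pos: [0.4257, 0.1688, 0.2297]
orientation: [-44.8, 90.0, 24.8]
force: [1.7, 0.6, -0.0]
opening: 0.035
```

```bash
python3 - <<'E'
from h import *
from plant import *
o=get_obs();p,R=cur(o);print(o["clock"],p,R.round(3).tolist(),o["opening"],o["force"],o["joint_pos"].round())
for w in [(.45,.115,.2,61),(.465,.055,.2,52),(.475,-.005,.2,43),(.48,-.065,.2,33.7),(.48,-.116,.18,33.7)]:
    print(rel(p,R,w[:3],Rdown(w[3])).round(1).tolist())
E
```

```text
1.85 [0.42570352 0.16881627 0.22973725] [[0.001, -0.938, 0.348], [0.0, 0.348, 0.938], [-1.0, -0.0, 0.0]] 0.0350082067894865 [ 1.67225028  0.59216096 -0.0087126 ] [ 46.  -1. -23.   0. -68. -67.]
[29.7, -41.5, -42.0, 8.6, 0.0, 0.0]
[29.7, -76.4, -93.1, 17.6, 0.0, 0.0]
[29.7, -106.7, -145.8, 26.6, 0.0, 0.0]
[29.7, -132.2, -200.3, 35.9, 0.0, 0.0]
[49.7, -150.0, -248.2, 35.9, 0.0, 0.0]
```

Request:
carry_out --series '[[[30,-42,-42,8.6,0,0],[30,-76,-93,17.6,0,0],[30,-107,-146,26.6,0,0],[30,-132,-200,35.9,0,0],[50,-150,-248,35.9,0,0],[50,-150,-248,35.9,0,0],[50,-150,-248,35.9,0,0]]]'

```text
clock: 2.72
tool_pos: [0.4808, -0.114, 0.1798]
orientation: [-42.9, 90.0, -8.9]
force: [0.9, -0.1, -0.2]
opening: 0.0351
```

```bash
python3 - <<'E'
from h import *
from plant import *
o=get_obs();p,R=cur(o);print(o["clock"],p,np.degrees(np.arctan2(R[1,2],R[0,2])),o["force"],o["joint_pos"].round())
print(rel(p,R,(.479,-.116,.012),Rdown(33.7)))
a=snapshot("scene");b=snapshot("side")
q=np.array([[p[0],p[1],z] for z in np.linspace(p[2],.0,40)])
crop(a,(290,170),200,150,2.5,"pics/a.png",[(q,(0,255,255))]);crop(b,(300,230),200,150,2.5,"pics/b.png",[(q,(0,255,255))])
x=cv2.imread("pics/a.png");y=cv2.imread("pics/b.png");cv2.imwrite("pics/d1.png",cv2.resize(np.hstack([x,y]),None,fx=.8,fy=.8))
E
```

```text
2.725 [ 0.48083952 -0.11401713  0.17975311] 34.01817950726806 [ 0.92295381 -0.14492517 -0.22791206] [ 10.   4. -24.   0. -62. -65.]
[167.8  -0.6  -2.7   0.3   0.    0. ]
pics/a.png origin 190.0 94.8 k 2.5
pics/b.png origin 200.0 154.8 k 2.5
```

View pics/d1.png

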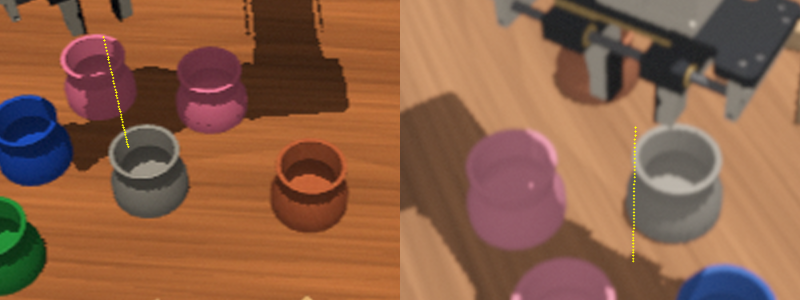

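```bash
python3 - <<'E'
from h import *
from plant import *
p,R=cur(get_obs())
a=snapshot("scene");b=snapshot("side")
y=R[:,1];q=np.array([p+y*t for t in np.linspace(-.0175,.0175,15)])
crop(a,(230,100),130,100,6,"pics/a2.png",[(q,(0,255,255))]);crop(b,(310,190),130,100,6,"pics/b2.png",[(q,(0,255,255))])
E
```

```text
pics/a2.png origin 165.0 50.0 k 6
pics/b2.png origin 245.0 140.0 k 6
```

View pics/a2.png

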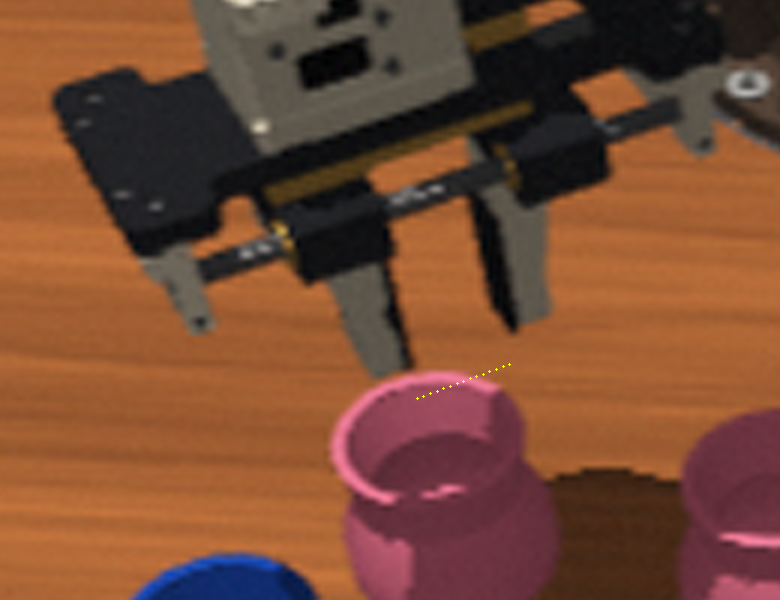

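View pics/b2.png

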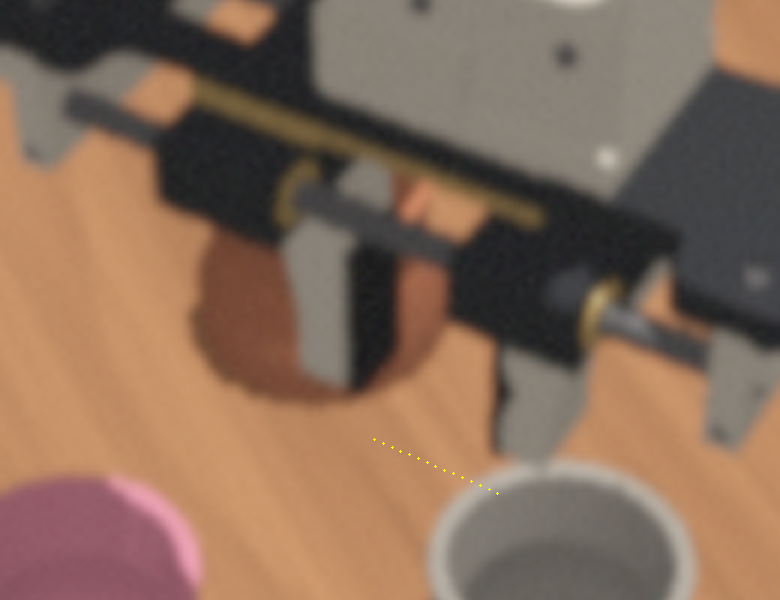

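```bash
python3 - <<'E'
from h import *
from plant import *
from scipy.optimize import least_squares
o=get_obs();p,R=cur(o);print(p)
a=snapshot("scene");b=snapshot("side")
A=(np.array([(408,368),(515,330)])+.5)/6-.5+[165,50]
B=(np.array([(498,458),(351,388)])+.5)/6-.5+[245,140]
P=[]
for i in range(2):
    r=least_squares(lambda x:np.r_[proj(a,[x])[0]-A[i],proj(b,[x])[0]-B[i]],p);print(r.x,r.fun.round(1));P.append(r.x)
m=np.mean(P,0);d=P[1]-P[0];print(m,m-p,R.T@(m-p),np.linalg.norm(d),np.degrees(np.arctan2(d[1],d[0])),R[:,1])
# other: tool geometry along y
E
```

```text
[ 0.48124308 -0.11275966  0.18010488]
[ 0.49059287 -0.12806067  0.19360855] [ 0.1 -0.   0.   0. ]
[ 0.46834064 -0.09348815  0.19466651] [ 0.6 -0.5  0.5  0.3]
[ 0.47946675 -0.11077441  0.19413753] [-0.00177632  0.00198525  0.01403265] [-0.01403433  0.00263327 -0.00033953] 0.04112833831205198 122.76692331948098 [-5.61850429e-01  8.27238686e-01 -5.01616042e-04]
```

Request:
carry_out --series '[[[50,-2,-5,0,0,0],[100,-2,-5,0,0,0],[140,-2,-5,0,0,0],[150,-2,-5,0,0,0],[150,-2,-5,0,0,0],[150,-2,-5,0,0,0]]]'

```text
clock: 3.78
tool_pos: [0.4792, -0.118, 0.0312]
orientation: [-30.8, 89.8, 3.3]
force: [-0.1, -0.2, 0.4]
opening: 0.0351
```

```bash
python3 - <<'E'
from h import *
from plant import *
o=get_obs();p,R=cur(o);print(o["clock"],p,np.degrees(np.arctan2(R[1,2],R[0,2])),o["force"],o["joint_pos"].round())
a=snapshot("scene");b=snapshot("side")
y=R[:,1];q=np.array([p+y*t for t in np.linspace(-.0175,.0175,15)])
crop(a,(240,140),130,100,6,"pics/a3.png",[(q,(0,255,255))]);crop(b,(310,230),130,100,6,"pics/b3.png",[(q,(0,255,255))])
E
```

```text
3.775 [ 0.47920513 -0.11803598  0.03118971] 34.1110187048757 [-0.10340319 -0.20122921  0.44104241] [  9.  14. -35.   0. -41. -65.]
pics/a3.png origin 175.0 90.0 k 6
pics/b3.png origin 245.0 180.0 k 6
```

View pics/a3.png

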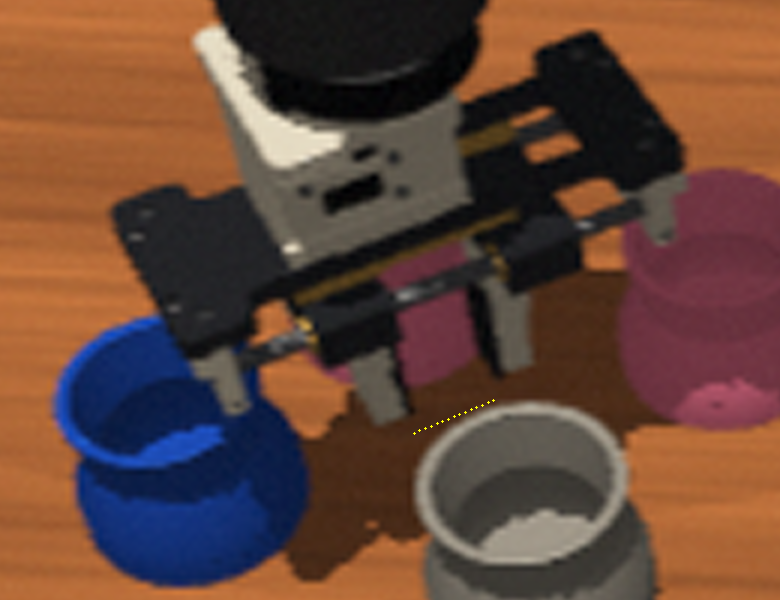

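View pics/b3.png

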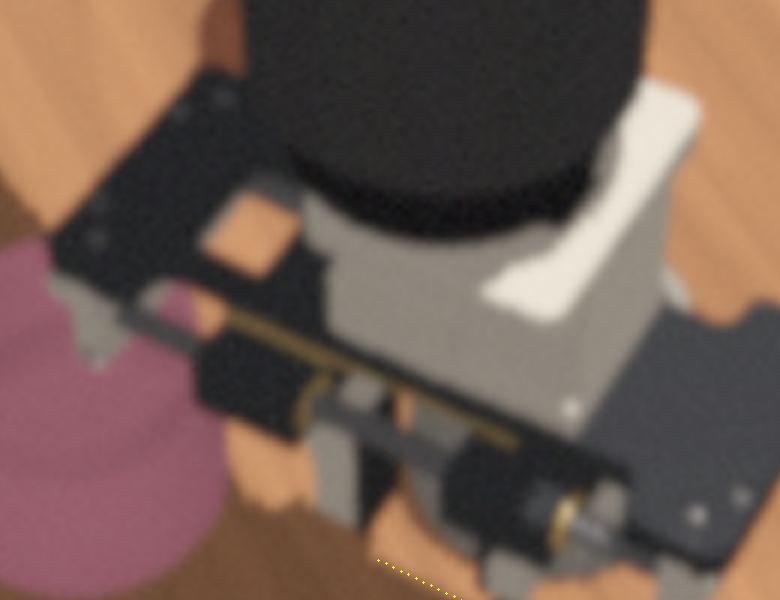

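Request:
carry_out --series '[[[-50,0,0,0,0,0],[-95,0,0,0,0,0],[-95,-16,58,0,0,0],[-95,-32,116,0,0,0],[-95,-48,174,0,0,0],[-50,-48,174,0,0,0],[0,-48,174,0,0,0],[12,-48,174,0,0,0],[18,-48,174,0,0,0],[18,-48,174,0,0,0]]]'

```text
clock: 5.12
tool_pos: [0.6499, -0.0606, 0.0134]
orientation: [-30.3, 89.9, 3.8]
force: [0.1, 0.5, 0.5]
opening: 0.0354
```

```bash
python3 - <<'E'
from h import *
from plant import *
o=get_obs();p,R=cur(o);print(o["clock"],p,np.degrees(np.arctan2(R[1,2],R[0,2])),o["force"],o["joint_pos"].round())
a=snapshot("scene")
y=R[:,1];q=np.array([p+y*t for t in np.linspace(-.0175,.0175,15)])
crop(a,(255,220),130,100,6,"pics/a4.png",[(q,(0,255,255))])
E
```

```text
5.125 [ 0.64991608 -0.06056081  0.01341052] 34.08665982943935 [0.05256769 0.54708193 0.5431864 ] [ 12.  28. -15.   0. -47. -68.]
pics/a4.png origin 190.0 170.0 k 6
```

View pics/a4.png

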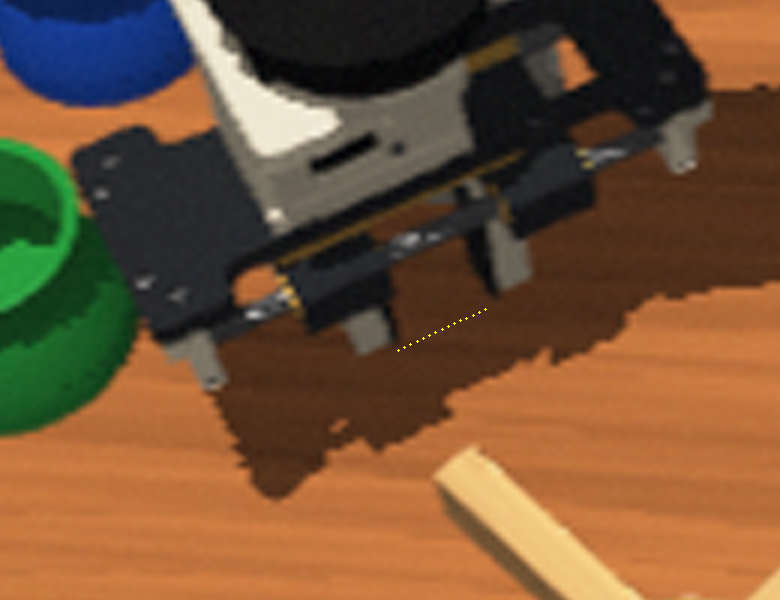

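Request:
carry_out --series '[[[4,0,0,0,0,0],[8,0,0,0,0,0],[10,0,0,0,0,0],[10,0,0,0,0,0]]]'

```text
clock: 5.68
tool_pos: [0.6486, -0.0606, 0.0013]
orientation: [156.2, 90.0, -169.7]
force: [0.1, -0.3, 1.0]
opening: 0.035
```

Request:
carry_out --series '[[[1,0,0,0,0,0],[2,0,0,0,0,0],[2,0,0,0,0,0]]]'

```text
clock: 6.05
tool_pos: [0.6487, -0.0606, -0.0005]
orientation: [149.6, 90.0, -176.4]
force: [0.4, 0.2, -0.1]
opening: 0.0352
```

Request:
carry_out --series '[[[1,0,0,0,0,0],[2,0,0,0,0,0],[2,0,0,0,0,0]]]'

```text
clock: 6.42
tool_pos: [0.6487, -0.0606, -0.0026]
orientation: [157.2, 90.0, -168.7]
force: [0.1, -0.4, -0.1]
opening: 0.035
```

```bash
python3 - <<'E'
from h import *
from plant import *
for i in range(1):
    o=get_obs();p,R=cur(o);print(o["clock"],p,o["force"])
b=snapshot("side")
y=R[:,1];q=np.array([p+y*t for t in np.linspace(-.0175,.0175,15)])
crop(b,(410,230),130,100,6,"pics/b5.png",[(q,(0,255,255))])
s=snapshot("wrist");cv2.imwrite("pics/w5.png",s["color"][:,:,::-1]);print(s["eye"],s["attitude"])
E
```

```text
6.425 [ 0.64866202 -0.06061584 -0.00255308] [ 0.12058963 -0.42069573 -0.07483616]
pics/b5.png origin 345.0 180.0 k 6
[ 0.58766419 -0.10174739  0.17612098] [ 1.64173860e+02 -4.01928448e-02  1.24056655e+02]
```

View pics/b5.png

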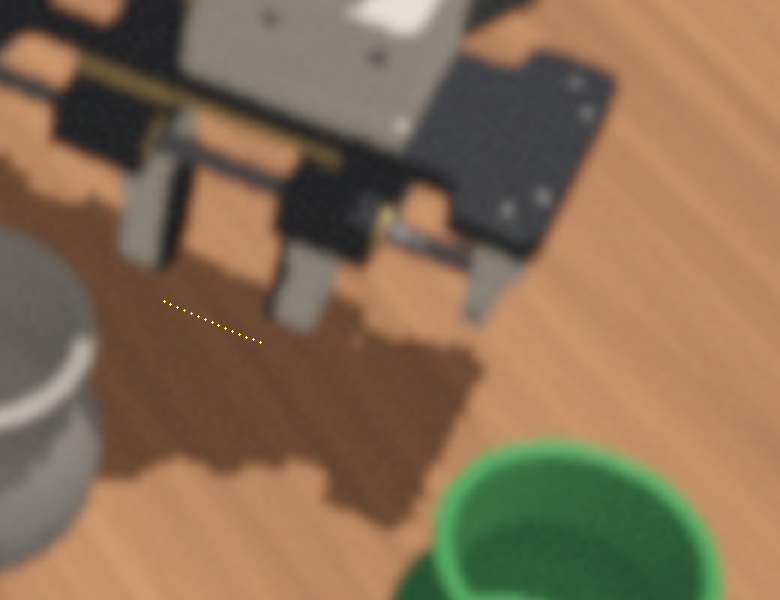

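View pics/w5.png

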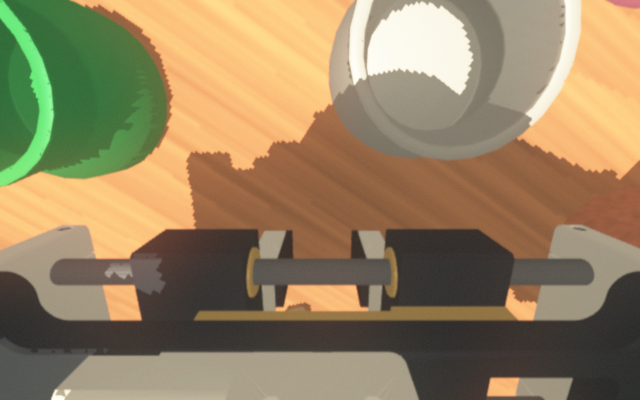

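Request:
carry_out --series '[[[2,0,0,0,0,0],[4,0,0,0,0,0],[4,0,0,0,0,0]]]'

```text
clock: 6.9
tool_pos: [0.6485, -0.0606, -0.0067]
orientation: [153.3, 90.0, -172.6]
force: [0.5, -0.2, -0.6]
opening: 0.0351
```

Request:
carry_out --series '[[[1,0,0,0,0,0],[2,0,0,0,0,0],[2,0,0,0,0,0]]]'

```text
clock: 7.28
tool_pos: [0.6487, -0.0606, -0.0085]
orientation: [152.5, 90.0, -173.4]
force: [-0.3, 0.2, -0.3]
opening: 0.035
```

Request:
carry_out --series '[[[1,0,0,0,0,0],[2,0,0,0,0,0],[2,0,0,0,0,0]]]'

```text
clock: 7.65
tool_pos: [0.6487, -0.0606, -0.0106]
orientation: [148.2, 90.0, -177.8]
force: [-0.1, 0.6, -0.1]
opening: 0.0352
```

Request:
carry_out --series '[[[1,0,0,0,0,0],[1,0,0,0,0,0]]]'

```text
clock: 7.9
tool_pos: [0.6487, -0.0606, -0.0116]
orientation: [150.9, 90.0, -175.0]
force: [-0.2, -0.0, -0.1]
opening: 0.0347
```

Request:
carry_out --series '[[[1,0,0,0,0,0],[1,0,0,0,0,0]]]'

```text
clock: 8.15
tool_pos: [0.6487, -0.0606, -0.0125]
orientation: [153.0, 90.0, -172.9]
force: [0.6, -0.0, 0.3]
opening: 0.035
```

Request:
carry_out --series '[[[1,0,0,0,0,0],[1,0,0,0,0,0]]]'

```text
clock: 8.4
tool_pos: [0.6487, -0.0606, -0.0135]
orientation: [159.9, 90.0, -166.0]
force: [-0.6, 0.1, 0.6]
opening: 0.0357
```

```bash
python3 - <<'E'
from h import *
from plant import *
from scipy.optimize import least_squares
p=np.array([.48103,-.1134,.1800]);R=Rdown(34.05)
a=snapshot("scene");b=snapshot("side")
def cv(L,o): return (np.array(L)+.5)/6-.5+o
def sol(A,B,name):
    A=cv(A,[165,50]);B=cv(B,[245,140]) # order -y,+y
    def f(v):
        h,L,w,dx,dy=v;c=p+[dx,dy,0]
        Pa=[c+R@[h,s*L,w] for s in(-1,1)];Pb=[c+R@[h,s*L,-w] for s in(-1,1)]
        return np.r_[(proj(a,Pa)-A).ravel(),(proj(b,Pb)-B).ravel()]
    r=least_squares(f,[-.02,.05,.02,0,0],x_scale=.01);print(name,(r.x*1e3).round(1),"[h(x tool,- is up),L,w,dx,dy]",r.fun.round(1))
sol([(408,368),(515,330)],[(498,458),(351,388)],"fingertips inner corner")
sol([(382,378),(535,322)],[(530,460),(325,383)],"fingertips mid")
sol([(200,330),(703,150)],[(725,447),(43,165)],"legs")
E
```

```text
fingertips inner corner [-23.8  20.2   9.5   2.2   0.5] [h(x tool,- is up),L,w,dx,dy] [-0.3  0.2  0.2 -0.2 -0.  -0.6 -0.   0.6]
fingertips mid [-28.5  27.5  13.7   4.4  -0.8] [h(x tool,- is up),L,w,dx,dy] [ 0.1 -0.1 -0.1  0.1 -0.2  0.8  0.2 -0.8]
legs [-82.9  85.9  29.7  -0.6   1.4] [h(x tool,- is up),L,w,dx,dy] [-0.1 -0.3  0.1  0.3 -0.   0.   0.  -0. ]
```

Request:
carry_out --series '[[[1,0,0,0,0,0],[2,0,0,0,0,0]]]'

```text
clock: 8.75
tool_pos: [0.6488, -0.0606, -0.0155]
orientation: [-32.1, 90.0, 1.9]
force: [-0.4, -0.9, -0.6]
opening: 0.0353
```

Request:
carry_out --series '[[[1,0,0,0,0,0],[2,0,0,0,0,0]]]'

```text
clock: 9.0
tool_pos: [0.6488, -0.0606, -0.0175]
orientation: [165.4, 90.0, -160.5]
force: [0.0, -0.3, -0.1]
opening: 0.0351
```

Request:
carry_out --series '[[[1,0,0,0,0,0],[1,0,0,0,0,0]]]'

```text
clock: 9.25
tool_pos: [0.6487, -0.0606, -0.0186]
orientation: [153.4, 90.0, -172.6]
force: [-0.2, -0.3, 0.3]
opening: 0.0352
```

Request:
carry_out --series '[[[1,0,0,0,0,0],[1,0,0,0,0,0]]]'

```text
clock: 9.5
tool_pos: [0.6487, -0.0606, -0.0195]
orientation: [154.9, 90.0, -171.0]
force: [-0.5, -0.2, 0.8]
opening: 0.0348
```

Request:
carry_out --series '[[[1,0,0,0,0,0],[1,0,0,0,0,0]]]'

```text
clock: 9.75
tool_pos: [0.6487, -0.0606, -0.0206]
orientation: [149.7, 90.0, -176.2]
force: [-0.3, 0.5, -0.1]
opening: 0.0353
```

Request:
carry_out --series '[[[1,0,0,0,0,0],[1,0,0,0,0,0]]]'

```text
clock: 10.0
tool_pos: [0.6487, -0.0606, -0.0215]
orientation: [149.4, 90.0, -176.6]
force: [0.5, 0.4, -0.1]
opening: 0.0352
```

```bash
python3 - <<'E'
from h import *
from plant import *
o=get_obs();p,R=cur(o);print(o["clock"],p,o["force"],o["tau"])
a=snapshot("scene");b=snapshot("side")
y=R[:,1];q=np.array([p+[0,0,.022]+y*t for t in np.linspace(-.0175,.0175,15)])
crop(a,(255,220),130,90,6,"pics/a6.png",[(q,(0,255,255))])
crop(b,(400,225),130,90,6,"pics/b6.png",[(q,(0,255,255))])
E
```

```text
10.0 [ 0.64870061 -0.06058688 -0.02153201] [ 0.5355277   0.35417571 -0.12723335] [ 3.62501705e-03 -6.30881095e+01  2.12424678e+01  5.07207334e+00
 -4.24504874e-02  7.64841366e-05]
pics/a6.png origin 190.0 175.0 k 6
pics/b6.png origin 335.0 180.0 k 6
```

View pics/a6.png

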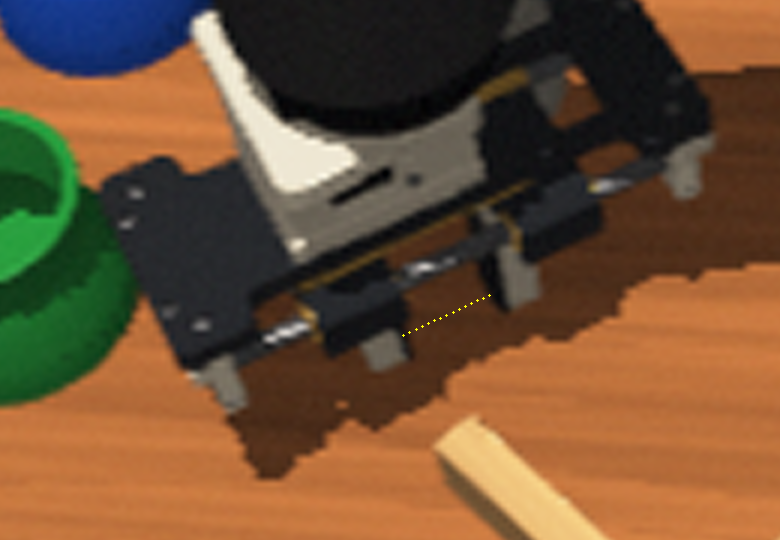

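View pics/b6.png

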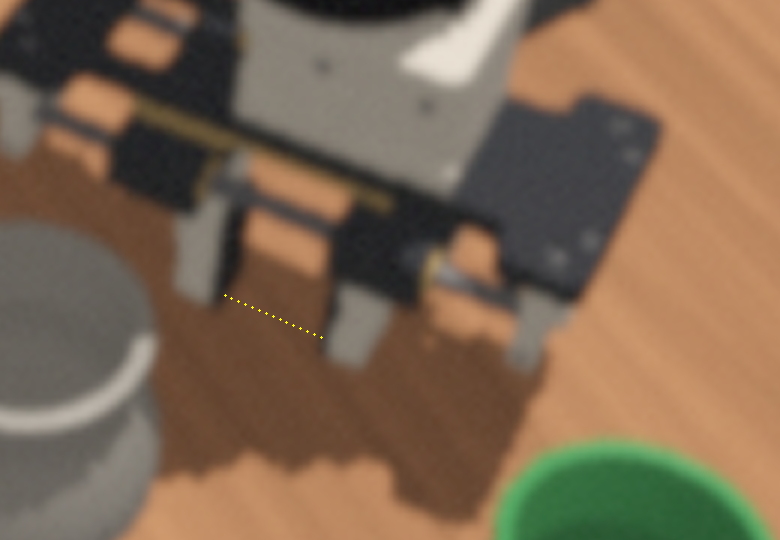

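Request:
carry_out --series '[[[-60,0,0,0,0,0],[-120,0,0,0,0,0],[-125,17,-53,0,0,0],[-125,34,-106,0,0,0],[-125,50,-159,0,0,0],[-90,50,-159,0,0,0],[-45,50,-159,0,0,0],[-30,50,-159,0,0,0],[-30,50,-159,0,0,0]]]'

```text
clock: 11.22
tool_pos: [0.4881, -0.1084, 0.0076]
orientation: [155.1, 89.9, -170.8]
force: [0.5, -0.0, 0.3]
opening: 0.0353
```

```bash
cat > chk.py <<'E'
from h import *
from plant import *
import sys
o=get_obs();p,R=cur(o);print(o["clock"],p,np.degrees(np.arctan2(R[1,2],R[0,2])),o["force"])
a=snapshot("scene");b=snapshot("side")
ca=proj(a,[p+[.03,.03,0]])[0];cb=proj(b,[p+[.03,.03,0]])[0]
crop(a,ca,140,105,3.5,"pics/_a.png");crop(b,cb,140,105,3.5,"pics/_b.png")
x=cv2.imread("pics/_a.png");y=cv2.imread("pics/_b.png");h=min(len(x),len(y));z=np.hstack([x[:h],y[:h]])
cv2.imwrite(f"pics/{sys.argv[1]}.png",cv2.resize(z,None,fx=790/z.shape[1],fy=790/z.shape[1]))
E
python3 chk.py c1
```

```text
11.225 [ 0.4881129  -0.10840743  0.00764327] 34.07126002415637 [ 0.48933508 -0.01788854  0.31751043]
pics/_a.png origin 194.85714285714286 126.0 k 3.5
pics/_b.png origin 255.71428571428572 207.42857142857142 k 3.5
```

View pics/c1.png

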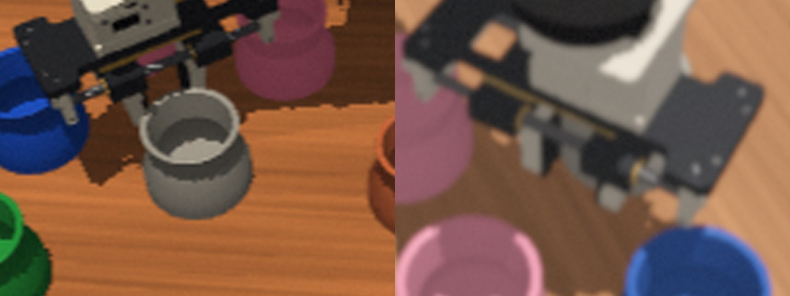

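Request:
carry_out --series '[[[6,0,0,0,0,0],[12,0,0,0,0,0],[16,0,0,0,0,0],[16,0,0,0,0,0]]]'

```text
clock: 11.82
tool_pos: [0.4888, -0.1083, -0.0078]
orientation: [153.3, 90.0, -172.7]
force: [0.4, 0.7, 0.6]
opening: 0.0349
```

Request:
carry_out --series '[[[0,0,5,0,0,0],[0,0,10,0,0,0],[0,0,15,0,0,0],[0,0,20,0,0,0],[0,0,25,0,0,0],[0,0,30,0,0,0],[0,0,35,0,0,0],[0,0,35,0,0,0]]]'

```text
clock: 12.82
tool_pos: [0.5189, -0.0882, -0.0074]
orientation: [-20.6, 89.9, 13.5]
force: [-0.2, -0.6, 0.0]
opening: 0.035
```

```bash
python3 chk.py c2
```

```text
12.825 [ 0.51889634 -0.08820576 -0.00744073] 34.09652894167601 [-0.2165394  -0.55036867  0.01544994]
pics/_a.png origin 202.0 140.28571428571428 k 3.5
pics/_b.png origin 264.85714285714283 198.85714285714286 k 3.5
```

View pics/c2.png

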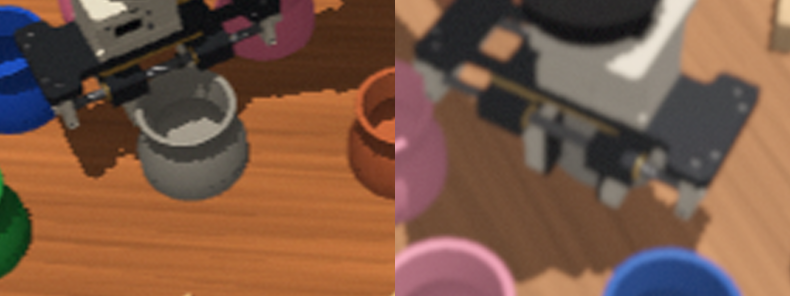

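Request:
carry_out --series '[[[0,0,10,0,0,0],[0,0,20,0,0,0],[0,0,30,0,0,0],[0,0,40,0,0,0],[0,0,50,0,0,0],[0,0,60,0,0,0],[0,0,70,0,0,0],[0,0,80,0,0,0],[0,0,90,0,0,0],[0,0,95,0,0,0]]]'

```text
clock: 14.18
tool_pos: [0.5974, -0.035, -0.0075]
orientation: [-26.4, 90.0, 7.6]
force: [-2.7, -2.3, 1.0]
opening: 0.0351
```

```bash
python3 chk.py c3; python3 - <<'E'
from fit import *
o=get_obs();p,R=cur(o);z=R[:,2]
m=p+z*.051+[.002,.0005,0];print("expected pot",m[:2],"seat vec",np.array([.7115,.0391])-m[:2])
crop(a,proj(a,[[m[0],m[1],.03]])[0],110,90,7,"pics/f3.png",[(potpts(m[0],m[1]),(0,255,255)),(ring(.7115,.0391,0,.045),(255,255,0))])
E
```

```text
14.175 [ 0.59742977 -0.03497702 -0.00747069] 34.08873727679439 [-2.7327419  -2.25993889  0.9874355 ]
pics/_a.png origin 220.0 169.71428571428572 k 3.5
pics/_b.png origin 286.2857142857143 166.85714285714286 k 3.5
guide (1, 1) [711.48789592  39.15062409] 5.068964231532225 1.6754927562936643
guide (1, 0) [711.83848659  40.20087446] 5.737841968941377 0.7972733050825127
guide (0, 1) [710.6905287   37.38619347] 4.420284269007315 1.2761977924602377
expected pot [ 0.6416639  -0.00602347] seat vec [0.0698361  0.04512347]
pics/f3.png origin 232.71428571428572 173.71428571428572 k 7
```

View pics/f3.png

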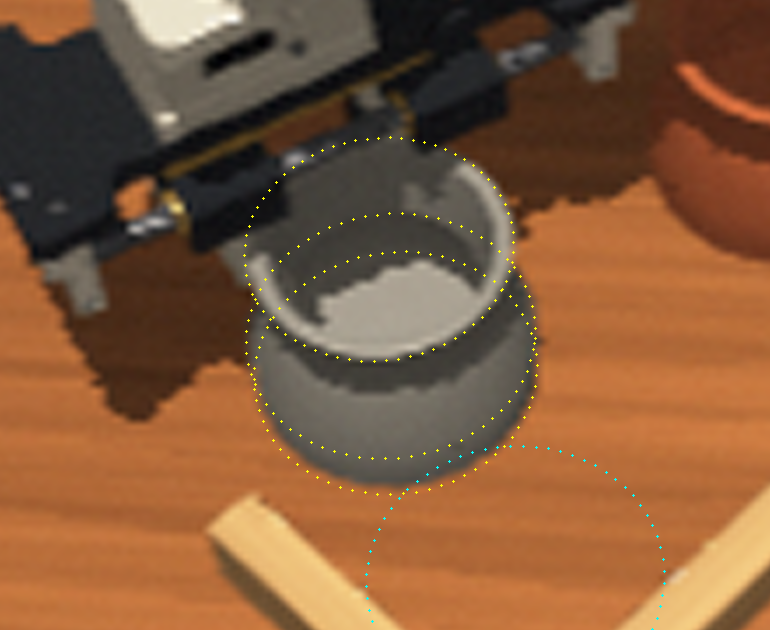

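View pics/c3.png

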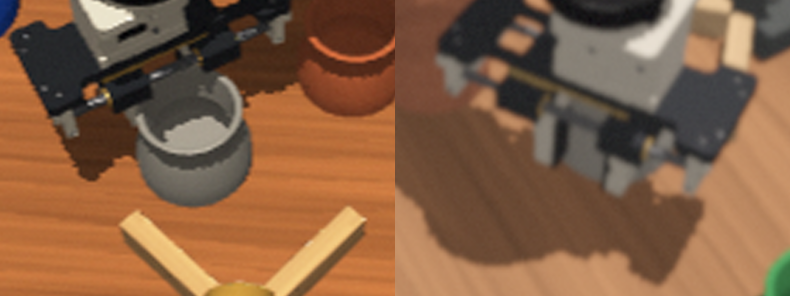

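Request:
carry_out --series '[[[0,0,8,0,0,0],[0,0,16,0,0,0],[0,0,24,0,0,0],[0,0,32,0,0,0],[0,0,40,0,0,0],[0,0,48,0,0,0],[0,-1,56,0,0,0],[0,-1,64,0,0,0],[0,-1,70,0,0,0],[0,-1,74,0,0,0]]]'

```text
clock: 15.62
tool_pos: [0.6589, 0.0054, -0.0075]
orientation: [-144.0, 90.0, -110.0]
force: [-2.9, -1.2, 3.0]
opening: 0.0354
```

```bash
python3 - <<'E'
from fit import *
o=get_obs();p,R=cur(o);z=R[:,2];print(o["clock"],p,o["force"])
m=p+z*.048+[.002,.0005,0];print("expected pot",m[:2],"seat vec",np.array([.7115,.0391])-m[:2])
crop(a,proj(a,[[m[0],m[1],.03]])[0],110,85,7,"pics/f4.png",[(potpts(m[0],m[1]),(0,255,255)),(ring(.7115,.0391,0,.045),(255,255,0))])
crop(b,proj(b,[[m[0],m[1],.03]])[0],110,85,7,"pics/f4b.png",[(potpts(m[0],m[1]),(0,255,255)),(ring(.7115,.0391,0,.045),(255,255,0))])
E
```

```text
guide (1, 1) [711.48789592  39.15062409] 5.068964231532225 1.6754927562936643
guide (1, 0) [711.83848659  40.20087446] 5.737841968941377 0.7972733050825127
guide (0, 1) [710.6905287   37.38619347] 4.420284269007315 1.2761977924602377
15.725 [ 0.65921665  0.0055893  -0.0074574 ] [-0.58914579 -0.54343713  0.73807332]
expected pot [0.70096903 0.03299185] seat vec [0.01053097 0.00610815]
pics/f4.png origin 247.85714285714286 201.42857142857142 k 7
pics/f4b.png origin 323.85714285714283 141.71428571428572 k 7
```

View pics/f4.png

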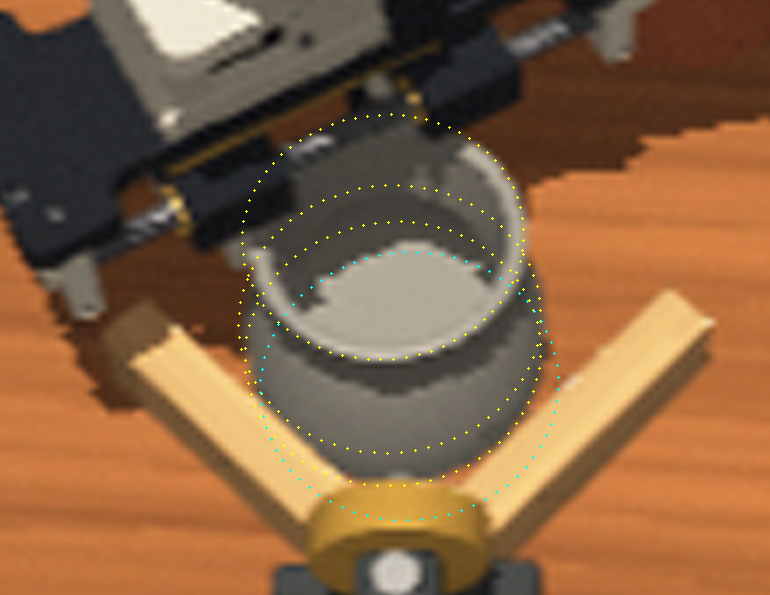

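View pics/f4b.png

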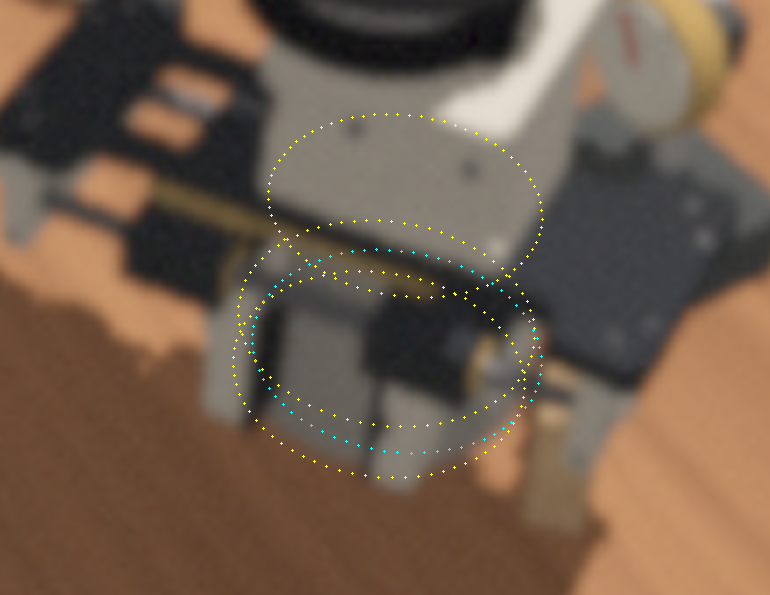

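Request:
carry_out --series '[[[0,-0.5,3,0,0,0],[0,-1,6,0,0,0],[0,-1.4,9,0,0,0],[0,-1.4,9,0,0,0]]]'

```text
clock: 16.23
tool_pos: [0.6672, 0.0093, -0.0075]
orientation: [-17.8, 90.0, 16.3]
force: [-2.2, -1.2, 1.2]
opening: 0.035
```

Request:
carry_out --series '[[[0,-0.2,1,0,0,0],[0,-0.4,2,0,0,0]]]'

```text
clock: 16.48
tool_pos: [0.6675, 0.0094, -0.0076]
orientation: [161.5, 89.9, -164.5]
force: [-7.5, -2.0, 4.1]
opening: 0.0352
```

Request:
carry_out --series '[[[0,-0.2,1.5,0,0,0],[0,-0.2,2.5,0,0,0],[0,-0.2,2.5,0,0,0]]]'

```text
clock: 16.85
tool_pos: [0.6679, 0.0099, -0.0077]
orientation: [161.2, 89.7, -164.8]
force: [-10.6, -3.1, 7.2]
opening: 0.0351
```

```bash
python3 - <<'E'
from h import *
from plant import *
a=snapshot("scene")
o=get_obs();p,R=cur(o);z=R[:,2];print(o["clock"],p,o["force"])
crop(a,(303,245),110,85,7,"pics/f5.png",[(ring(.7115,.0391,0,.045),(255,255,0)),(ring(.7115,.0391,0.07,.04),(255,255,0)),(ring(.7115,.0391,0.022,.045),(255,255,0))])
E
```

```text
16.9 [ 0.66790241  0.00995245 -0.00772621] [-10.78306051  -2.93320589   7.06985263]
pics/f5.png origin 248.0 202.42857142857142 k 7
```

View pics/f5.png

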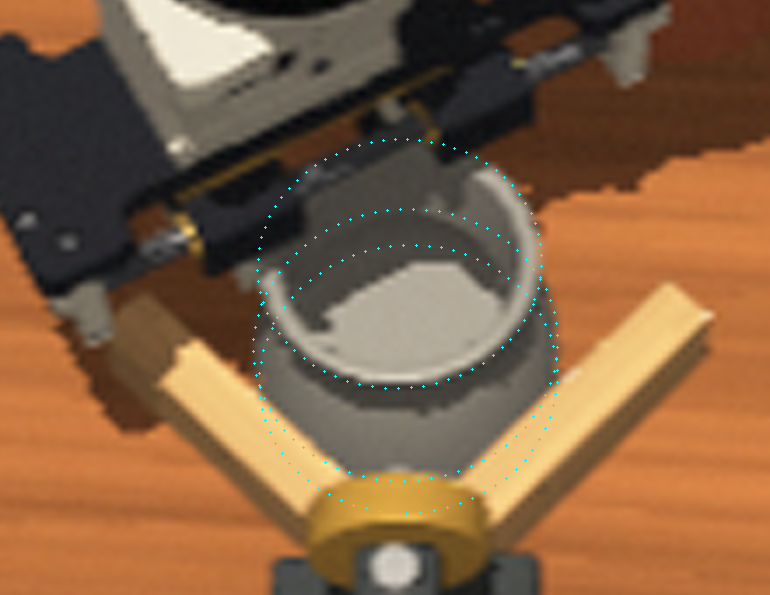

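Request:
carry_out --series '[[[0,0,-5,0,0,0],[0,0,-15,0,0,0],[0,0,-25,0,0,0],[-50,0,-40,0,0,0],[-100,0,-90,0,0,0],[-110,0,-140,0,0,0],[-110,0,-140,0,0,0]]]'

```text
clock: 17.77
tool_pos: [0.5528, -0.0689, 0.1048]
orientation: [-15.2, 89.8, 18.8]
force: [-0.3, 0.8, 0.2]
opening: 0.035
```

```bash
python3 - <<'E'
from fit import *
o=get_obs();p,R=cur(o);print(o["clock"],p,o["force"])
crop(a,(303,245),110,85,7,"pics/f6.png");crop(b,(395,190),110,85,7,"pics/f6b.png")
for q in (pot("grey",(.71,.035),((0,0,40),(179,60,220))),):pass
E
```

```text
guide (1, 1) [711.48789592  39.15062409] 5.068964231532225 1.6754927562936643
guide (1, 0) [711.83848659  40.20087446] 5.737841968941377 0.7972733050825127
guide (0, 1) [710.6905287   37.38619347] 4.420284269007315 1.2761977924602377
17.875 [ 0.55498843 -0.06771448  0.1034772 ] [0.68050431 0.4215457  0.03872334]
pics/f6.png origin 248.0 202.42857142857142 k 7
pics/f6b.png origin 340.0 147.42857142857142 k 7
grey bbox [ 285  223   42   48 1593]
grey 0 [701.30284649  37.72443438] iou 0.8277165872102581
grey bbox [  255     0   385   314 26228]
grey 1 [ 938.25655017 -317.37594383] iou 0.05378195228571187
```

View pics/f6.png

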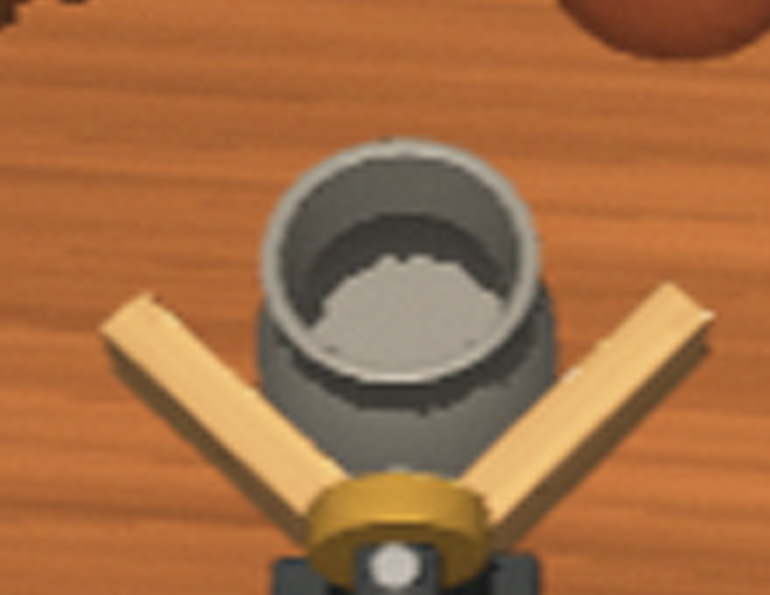

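View pics/f6b.png

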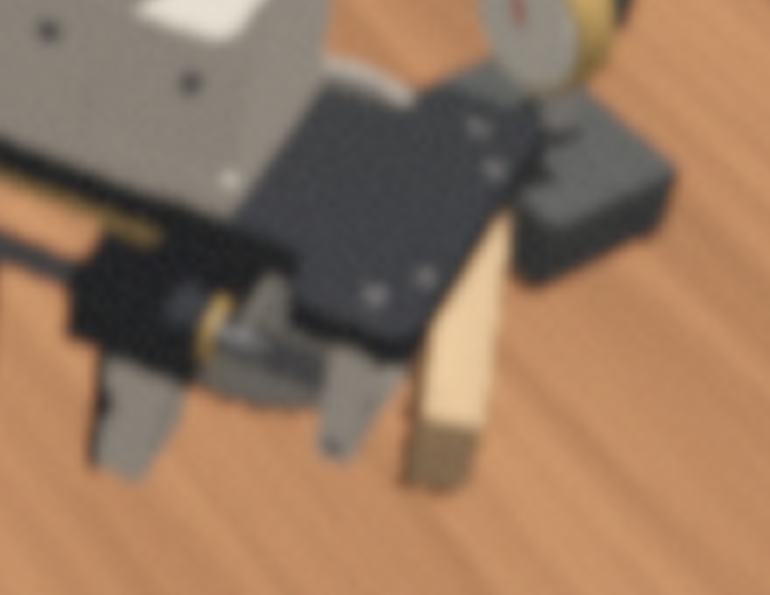

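Request:
carry_out --series '[[[-17,40,29,10,0,0],[-17,80,58,20,0,0],[-17,120,87,29,0,0],[-17,120,87,29,0,0]]]' --hand 1

```text
clock: 18.38
tool_pos: [0.5605, 0.0844, 0.1188]
orientation: [-152.2, 90.0, -147.0]
force: [-0.3, -0.1, -0.8]
opening: 0.0028
```

```bash
python3 - <<'E'
from fit import *
o=get_obs();p,R=cur(o);print(o["clock"],p,np.degrees(np.arctan2(R[1,2],R[0,2])),o["opening"])
crop(a,(303,245),110,85,7,"pics/f7.png");crop(b,(385,170),110,85,7,"pics/f7b.png")
for h in [(.62,.031,.12),(.62,.031,-.009)]: print(rel(p,R,h,Rdown(5)))
E
```

```text
guide (1, 1) [711.48789592  39.15062409] 5.068964231532225 1.6754927562936643
guide (1, 0) [711.83848659  40.20087446] 5.737841968941377 0.7972733050825127
guide (0, 1) [710.6905287   37.38619347] 4.420284269007315 1.2761977924602377
18.475 [0.55986257 0.08179078 0.11867851] 5.2454834583760634 0.0009617842679431829
pics/f7.png origin 248.0 202.42857142857142 k 7
pics/f7b.png origin 330.0 127.42857142857143 k 7
[ -1.4 -56.1  55.2   0.2  -0.1   0. ]
[ 1.276e+02 -5.600e+01  5.540e+01  2.000e-01 -1.000e-01  0.000e+00]
```

View pics/f7b.png

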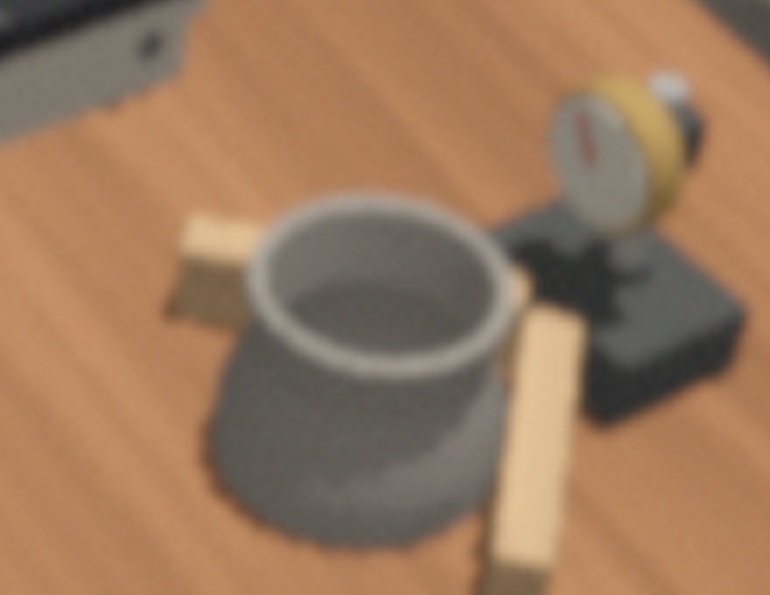

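Request:
carry_out --series '[[[0,-28,36,0,0,0],[0,-56,71,0,0,0],[30,-56,71,0,0,0],[80,-56,71,0,0,0],[115,-56,71,0,0,0],[126,-56,71,0,0,0],[126,-56,71,0,0,0],[126,-56,76,0,0,0],[126,-56,81,0,0,0],[126,-56,85,0,0,0]]]'

```text
clock: 19.73
tool_pos: [0.6504, 0.0329, -0.0054]
orientation: [12.5, 89.9, 17.6]
force: [-0.8, 0.2, 0.3]
opening: 0.0004
```

Request:
carry_out --series '[[[3,0,0,0,0,0],[3,0,2,0,0,0],[3,0,4,0,0,0],[3,0,6,0,0,0],[3,0,6,0,0,0]]]'

```text
clock: 20.35
tool_pos: [0.6536, 0.0328, -0.0098]
orientation: [-174.5, 89.8, -169.5]
force: [-6.0, 0.7, 3.9]
opening: -0.0
```

Request:
carry_out --series '[[[0,0,1.5,0,0,0],[0,0,3,0,0,0],[0,0,3,0,0,0]]]'

```text
clock: 20.72
tool_pos: [0.6539, 0.0327, -0.01]
orientation: [-175.6, 89.6, -170.6]
force: [-13.2, 2.9, 10.0]
opening: 0.0002
```

Request:
carry_out --series '[[[0,2,0,0,0,0],[0,3,0,0,0,0],[0,0,0,0,0,0],[0,-2,0,0,0,0],[0,-3,0,0,0,0],[0,0,0,0,0,0],[0,0,-2,0,0,0],[0,0,-6,0,0,0],[0,0,-12,0,0,0],[0,0,-16,0,0,0]]]'

```text
clock: 21.98
tool_pos: [0.6424, 0.0319, -0.0092]
orientation: [4.1, 90.0, 9.2]
force: [-0.3, 0.7, 1.5]
opening: 0.0005
```

Request:
carry_out --series '[[[-50,0,-2,0,0,0],[-110,0,-30,0,0,0],[-120,40,-75,0,0,0],[-120,60,-105,0,0,0],[-120,60,-105,0,0,0],[-120,60,-105,0,0,0]]]'

```text
clock: 22.72
tool_pos: [0.5331, 0.0826, 0.1111]
orientation: [10.9, 89.9, 16.0]
force: [0.2, -0.7, -0.3]
opening: 0.0005
```

```bash
python3 - <<'E'
from fit import *
o=get_obs();p,R=cur(o);print(o["clock"],p,o["force"],np.abs(o["qvel"]).max())
x,y=711.5e-3,39.1e-3
crop(a,(303,245),110,85,7,"pics/f8.png");crop(b,(385,170),110,85,7,"pics/f8b.png")
cv2.imwrite("pics/s8.png",a["color"][:,:,::-1])
# rim fit from bright rim: scene
for s,n,c in((a,"scene",(303,245)),(b,"side",(385,170))):
    np.savez(f"{n}.npz",**s)
E
```

```text
guide (1, 1) [711.48789592  39.15062409] 5.068964231532225 1.6754927562936643
guide (1, 0) [711.83848659  40.20087446] 5.737841968941377 0.7972733050825127
guide (0, 1) [710.6905287   37.38619347] 4.420284269007315 1.2761977924602377
22.825 [0.53320218 0.08215166 0.11045816] [-0.15592175 -0.95425831 -0.01916234] 0.46859972317297705
pics/f8.png origin 248.0 202.42857142857142 k 7
pics/f8b.png origin 330.0 127.42857142857143 k 7
```

View pics/f8.png

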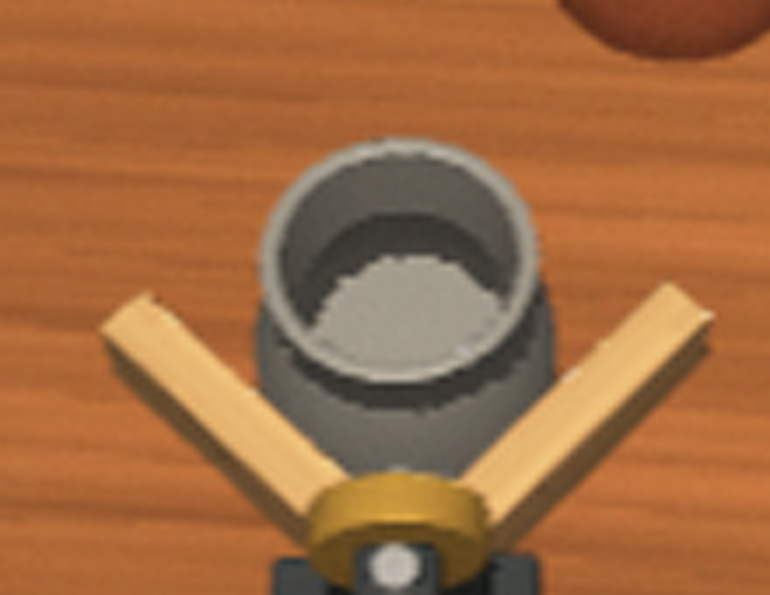

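View pics/f8b.png

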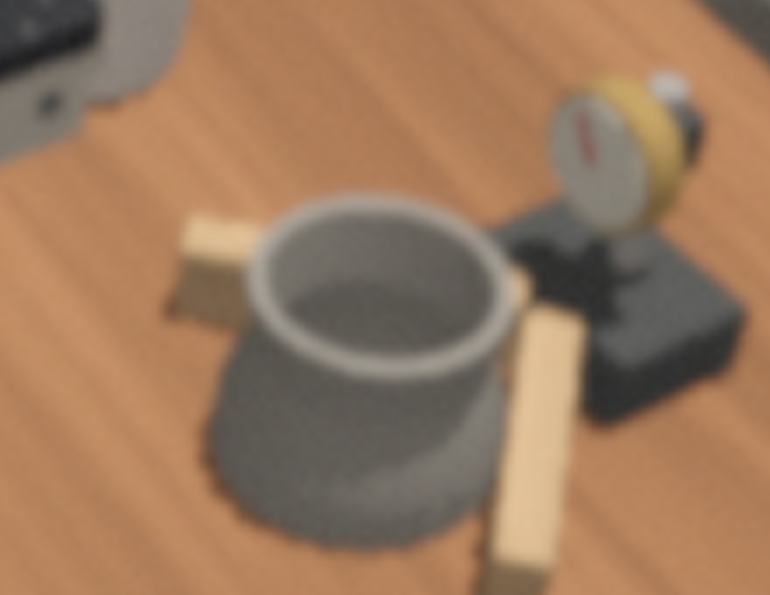

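View pics/s8.png

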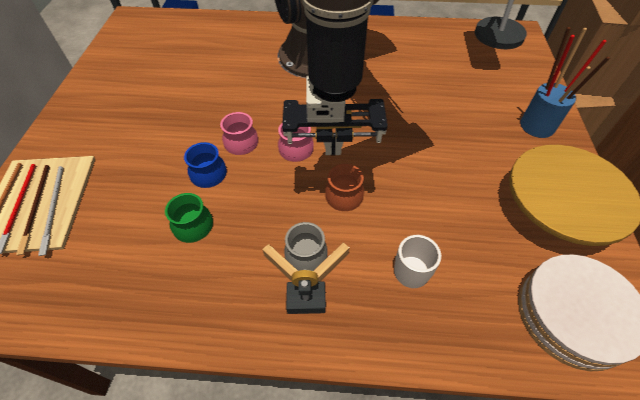

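```bash
python3 - <<'E'
from h import *
from scipy.optimize import least_squares
g={"scene":(711.8,40.2,5.74),"side":(710.7,37.4,4.42)}
ob={"scene":((261,541,138,384),(248,202.43)),"side":((247,514,190,379),(330,127.43))}
for n,((l,r,t,b),o) in ob.items():
    s=dict(np.load(n+".npz"))
    T=np.array([(l+.5)/7-.5+o[0],(r+.5)/7-.5+o[0],(t+.5)/7-.5+o[1],(b+.5)/7-.5+o[1]])
    def f(v):
        q=proj(s,ring(v[0],v[1],.07,v[2]));return np.array([q[:,0].min(),q[:,0].max(),q[:,1].min(),q[:,1].max()])-T
    x=least_squares(f,[.71,.04,.04],x_scale=.01)
    G=np.array(g[n]);d=x.x[:2]*1e3-G[:2];c,si=np.cos(np.radians(G[2])),np.sin(np.radians(G[2]))
    e=[c*d[0]+si*d[1],-si*d[0]+c*d[1]]
    print(n,(x.x*1e3).round(1),x.fun.round(2),"in guide frame",np.round(e,1),"gaps -y,+y rails",round((-e[0]+e[1])*.707,1),round((-e[0]-e[1])*.707,1))
E
```

```text
scene [710.6  39.5  39.5] [-0.03  0.03  0.03 -0.03] in guide frame [-1.2 -0.6] gaps -y,+y rails 0.5 1.3
side [710.9  38.4  40.1] [-0.39  0.39  0.6  -0.57] in guide frame [0.3 1. ] gaps -y,+y rails 0.5 -0.9
```

```bash
python3 - <<'E'
from h import *
from plant import *
a=cv2.imread("pics/f6.png");b=cv2.imread("pics/f8.png")
print(cv2.phaseCorrelate(*[np.float32(cv2.cvtColor(i[120:480,240:570],cv2.COLOR_BGR2GRAY)) for i in(a,b)])[0],"crop px (7/px)")
i0=cv2.imread("pics/scene0.png");i1=cv2.imread("pics/s8.png")
print([np.abs(i0[y:y2,x:x2].astype(int)-i1[y:y2,x:x2]).mean().round(2) for x,x2,y,y2 in((320,370,190,215),(390,445,230,290),(180,230,140,190),(160,215,190,245),(215,262,108,156))])
print(close_job())
E
```

```text
(-0.008688819187341323, -0.0006359015526129497) crop px (7/px)
[np.float64(7.45), np.float64(8.68), np.float64(6.2), np.float64(5.77), np.float64(7.65)]
the job is handed in; nothing more can be done
None
```

I pushed the grey pot along the bench into the V guide, and my checks show it upright and seated against both rails. I handed the job in at about 22.9 s on the robot's clock. No verdict was reported.

**How it went:** I pushed low on the foot with the part-open fingers. Then I gave a second push along the guide's middle line with the fingers shut, at about 13 N, and backed the arm clear.

**Last checks**
- **Movement:** the second push did not shift the pot (0.00 px between the pictures before and after).
- **Rail contact:** the reaction forces of the two pushes came from either side of the middle line, which fits contact with both rails.
- **Position:** fitting the rim in both cameras puts the pot within about 1 mm of its seat. The remaining rail gaps read -0.9 to +1.3 mm, which is measurement noise at that level. The cameras disagree slightly: the scene camera alone leaves 1.3 mm at the left (+y) rail, while the side camera gives -0.9 mm there.
- **Bystanders:** in the last scene picture the terracotta pot, the white cup and the other pots stand where they did at the start. A numeric before/after picture comparison told me nothing more, because it gave similar differences (6 to 9 grey levels) for all five pots compared.

**Disagreement:** the reported TCP height did not match what I saw. In the cameras the fingertips were about 22 mm higher than reported. I could lower the tool to a reported -21 mm without touching the bench, so I corrected the pushing height by that amount.

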